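# Bring the friction polish round on the finish rack and stand it in the drip tray

### The job

Turn the revolving finish rack until the polish bottle, the round one with the pointed nozzle, comes to the front facing the arm, and let the rack come to rest. Then draw the bottle out of its leaning pocket and stand it gently upright in the free half of the drip tray, beside the flat wax tin. Leave the other three containers in their pockets and do not disturb the wax tin, the sanding block or the lathe chuck.

Things in the scene. Friction and masses are not known exactly. Their poses are not given: they have to be found in the camera images.
- rack_foot: Fixed round wooden foot of the plywood finish rack, 230 mm in diameter; origin at its centre on the bench. It does not turn: its axes stay along the world's, so its -x side is the front, facing the arm. On it turns the rack: a lower disc 300 mm in diameter with six pockets 60 degrees apart (four filled, two empty) and an upper tier. Containers reach 180 mm from the axis and 168 mm above the bench.
- rack (a joint): Angle by which the rack has been turned about its vertical axis since the start, growing counter-clockwise seen from above; the rack's heading at the start is random (the polish bottle is at least 70 degrees away from the front). It turns without end, has no catches, and stays where it is left (friction about 0.1 N m, so 1 to 2 N at a dowel).
- rack_axis (a point): Point on the rack's turning axis, 249 mm above the bench, level with the dowel tops. On the upper tier a fixed grey roll of abrasive (68 mm in diameter, top at 225 mm) sits round the centre post (top at 237 mm). z up; x and y turn with the rack and the polish bottle's pocket lies along its -x.
- tier (a point): Centre of the upper tier's underside, 178 mm above the bench: a round tray 236 mm in diameter with its rim top 198 mm above the bench, part of the rack. It overhangs the inner part of the pockets, so a gripper pointing straight down cannot get at the containers; one tilted with the pocket can.
- dowel0 (a point): Top centre of one of three like upright wooden dowels, for spare abrasive rolls; rigid parts of the rack's upper tier and the handy grip for turning it: 20 mm in diameter, 85 mm from the axis, 120 degrees apart; 51 mm stand clear above the tier's rim. 41 mm free inwards to the abrasive roll, 19 mm outwards to the rim. It stands 30 degrees counter-clockwise (seen from above) of the polish bottle's pocket.
- dowel1 (a point): Top centre of one of three like upright wooden dowels, for spare abrasive rolls; rigid parts of the rack's upper tier and the handy grip for turning it: 20 mm in diameter, 85 mm from the axis, 120 degrees apart; 51 mm stand clear above the tier's rim. 41 mm free inwards to the abrasive roll, 19 mm outwards to the rim. It stands 120 degrees counter-clockwise of dowel0.
- dowel2 (a point): Top centre of one of three like upright wooden dowels, for spare abrasive rolls; rigid parts of the rack's upper tier and the handy grip for turning it: 20 mm in diameter, 85 mm from the axis, 120 degrees apart; 51 mm stand clear above the tier's rim. 41 mm free inwards to the abrasive roll, 19 mm outwards to the rim. It stands 120 degrees clockwise of dowel0, so 90 degrees clockwise of the polish bottle's pocket.
- polish_mid (a point): Centre (half-way up, on its axis) of the polish bottle: closed, white plastic, 118 mm tall, about 0.2 kg; round straight body 50 mm in diameter from the flat foot up to 88 mm, then a shoulder and a pointed grey cone nozzle (the only pointed one). z runs from foot to nozzle; foot 59 mm along -z. It is gripped across the bare body 45 to 88 mm from the foot and drawn out along its axis.
- polish_seat (a point): Where the polish bottle's centre is while it sits in its pocket (a point fixed to the rack, 129 mm from its axis). The pocket, like all six, is an open square box, 58 mm wide inside, 45 mm deep, 6 mm walls, leaning outwards at the top by 35 degrees from vertical, as the bottle then does.
- jar_mid (a point): Centre of a round straight-sided white jar, 55 mm in diameter, 92 mm tall, with a wide flat grey lid; in a pocket of the rack. To be left there.
- jar_seat (a point): Where the middle of the jar is while it sits in its pocket: a point fixed to the turning rack.
- tin_mid (a point): Centre of a square steel tin, 46 by 46 mm, 112 mm tall with its small round cap; in a pocket of the rack. To be left there.
- tin_seat (a point): Where the middle of the square tin is while it sits in its pocket: a point fixed to the turning rack.
- slim_mid (a point): Centre of a slim round white bottle, 42 mm in diameter, 122 mm tall, with a flat cylindrical grey cap; in a pocket of the rack. To be left there.
- slim_seat (a point): Where the middle of the slim bottle is while it sits in its pocket: a point fixed to the turning rack.
- tray: Fixed aluminium drip tray on the bench, 150 mm (its x) by 220 mm (its y), rim 16 mm high, walls and floor 3 mm thick. Origin at the centre of its underside, z up. The half at negative y holds the wax tin; the half at positive y is free (its middle is at y = +50 mm).
- wax: Flat round aluminium wax tin, 74 mm in diameter, 28 mm high, lying in the tray at about y = -60 mm of the tray; origin at the centre of its underside. To be left alone.
- sandblock: Cork sanding block, 110 by 65 by 28 mm, on the bench; origin at the centre of its underside. To be left alone.
- scroll: Four-jaw lathe chuck, steel, 100 mm in diameter, 74 mm high, jaws up, on the bench; origin at the centre of its underside. To be left alone.
Not all that is in view belongs to the job. Leave any blue, orange or pink look-alike of the part that bears tin_mid alone.

How it is judged:
By the outcome, as a careful person would: the job done as asked, in the order asked, and still so for the second after the job is handed in, with the robot touching nothing.
It also fails if it takes over 69 s, if anything falls off the work surface, if the arm or the gripper's body presses on something with over 40 N, if the wrist force passes 120 N, or if a joint passes its speed limit or range.

### The arm

A 6-joint arm with a two-finger parallel gripper is mounted at the origin on the work surface. World frame = base frame: x ahead of the robot, y to its left, z up, the work surface at z = 0. Lengths are in m, angles in rad, forces in N, time in s.
With the tool pointing down it reaches from about 0.25 to 0.725 m from the base axis. Payload 4 kg.
Tool frame: the origin (TCP) lies midway between the tips of the shut fingers; the grasp point (between the pads) lies 19 mm behind it (bot.grip_point_offset is the distance from the TCP to the grasp point, in m); z points along the fingers, y is the line along which they close (so a half turn about z gives the same grasp; the last joint's range is limited). The gripper opens to 85 mm and grips with 20 to 120 N. Pads are 22 mm wide; open, the fingers measure 114 mm over their backs; the gripper's body (76 mm by 85 mm) begins 54 mm behind the grasp point. The pads swing forward as they close: fully open they stand 13 mm farther back than shut.
Start: joints at [-1.189, 0.241, 0.005, 1.335, 0, 1.571], TCP at [0.186, -0.464, 0.231] pointing down, gripper open.
Joint ranges: [-2.72, 2.72], [-1.05, 1.87], [-1.09, 1.28], [-1.99, 2.15], [-1.42, 1.44], [-3.14, 3.14]. Speed limits (rad/s): [2.79, 2.79, 3.14, 3.14, 3.14, 3.14].

### API

Orientations are given as a unit quaternion [x, y, z, w].
In Python, from workcell import bot gives the robot as it stands.
- The arm moves only by the tool step_arm, never from a script. Its argument "targets" is text: rows parted by semicolons, each of 7 numbers parted by spaces: the opening, from -1 (shut) to 1 (fully open), so that 0 is half open, then the shift along the world's x, y, z normalised to -1 to 1, where 1 is 0.5 m, then the turn, a rotation vector about the world's x, y, z normalised to -1 to 1, where 1 is pi/4 rad. In form: gripper x y z wx wy wz; .... A call has 1 to 10 rows; each row is the pose to reach, as a shift and turn from the pose commanded when the call began; what a row does not reach only later rows make up. A row lasts 1/12 s, in which the tool goes at most 41.7 mm and 7.16 degrees, less where a joint would pass 70% of its speed; a pose out of reach is approached as far as the arm can. A call with a number of a shift or a turn outside -1 to 1 is refused whole. A call with a gripper value outside its range is refused whole. The fingers move at their own pace and stop on an object; the grip force is fixed at half the most. Time passes only in rows, so rows that repeat a pose let the fingers close. It gives the time, the measured TCP pose, the force, the opening and the grip force at its end, in the units of the state.
- bot.get_obs(): the state, without advancing time (a new reading comes with each control period).
- bot.camera(name): name is "scene" or "top" or "wrist"; returns the picture (400x640x3 uint8, red, green, blue); there is no depth.
- bot.camera_info(name): a dict with "vertical_fov" (degrees; the focal length in pixels is half the picture's height over the tangent of half this angle, whatever the lens; pixels are square), "cx", "cy" (the principal point, pixels), "pose" (4x4, takes a point from camera to world coordinates). Camera axes: x right, y up, looking along -z (the intrinsics and any distortion apply to the point x, -y, -z); pixel columns grow to the right and rows downward; lengths in m; the calibration is good to about 2 mm. A picture is of the moment at which its call begins: read the wrist's pose just before it. camera_info takes no time and is no camera call; for the wrist camera it gives the pose at the moment of the call.
- bot.job_done(): hands the job in; it is judged then, once.
The state is a dict: "clock": time; "joint_pos": joint angles; "joint_vel": joint speeds; "tau": joint torques, N m; "eef_pos": TCP position; "tool_rot": TCP orientation; "ft_force": force on the tool from outside, world axes, zero at the start; "ft_torque": the same for the moment, N m; "grip_width": finger opening in m; "grasp_force": force on a finger pad.
Only numpy, scipy, OpenCV 4.12 (cv2) and the standard library are available. Lean on these libraries where they do the work, as an engineer would, in place of code of your own. Each camera call takes 0.05 s, during which the arm holds its last target. There are 200 camera calls.

## Working session

There is one attempt and no reset: what is moved stays moved. The work goes in short steps, Python scripts to look and compute and a tool call to move; the robot and the scene stay as the last step left them, time stands still between calls to the robot, and variables do not carry over. Pictures are saved under pics/ and viewed, at most 12 in all, crops included, and the job is handed in when it is done.

Besides the shell and the picture viewer there is one more tool, called as name(argument=value, ...) on one line, values as JSON. step_arm: Moves the arm, as the interface text tells. Scaled input: -1 to 1 covers 0.5 m each way for a shift and pi/4 rad each way for a turn. Its arguments: {"type":"object","properties":{"targets":{"type":"string"}},"required":["targets"]}

```bash
mkdir -p pics; ls; python3 - <<'E'
from workcell import bot
import cv2,numpy as np
for n in ("scene","top"):
    im=bot.camera(n); cv2.imwrite(f"pics/{n}0.png",im[:,:,::-1])
    i=bot.camera_info(n); print(n,i)
o=bot.get_obs(); print(o)
E
```

```text
pics
scene {'vertical_fov': 54.57492212310843, 'cx': 317.13121629401365, 'cy': 195.42131052970552, 'pose': array([[-0.59766705, -0.60136423,  0.53024067,  1.21759731],
       [ 0.80166777, -0.4391045 ,  0.40560576,  0.56468423],
       [-0.01108573,  0.66749405,  0.7445326 ,  1.11358048],
       [ 0.        ,  0.        ,  0.        ,  1.        ]])}
top {'vertical_fov': 51.69122977086793, 'cx': 309.8137929103588, 'cy': 200.83652600649293, 'pose': array([[-0.00848069,  0.98132915, -0.19214883,  0.31745236],
       [-0.99989361, -0.01060266, -0.01001781,  0.03725563],
       [-0.01186806,  0.19204343,  0.98131466,  1.31310953],
       [ 0.        ,  0.        ,  0.        ,  1.        ]])}
{'clock': 0.1, 'joint_pos': array([-1.18901696e+00,  2.41350747e-01,  3.84845236e-03,  1.33519323e+00,
       -1.68360870e-05,  1.57084369e+00]), 'joint_vel': array([ 0.00149831, -0.00162719,  0.00041057,  0.0008635 ,  0.00012884,
       -0.00078189]), 'tau': array([ 6.85898121e-04, -3.73139048e+01,  2.53009343e+01,  1.08544136e-02,
       -3.26548286e-05, -9.40998852e-07]), 'eef_pos': array([ 0.18606969, -0.46347613,  0.23049142]), 'tool_rot': array([ 9.81839871e-01,  1.89709160e-01, -1.88457109e-04, -9.30749444e-04]), 'ft_force': array([ 0.42742226,  0.13004636, -0.7484003 ]), 'ft_torque': array([ 0.00878313, -0.00577197, -0.01994105]), 'grasp_force': 0.0, 'grip_width': 0.08564930736725343}
```

View pics/scene0.png

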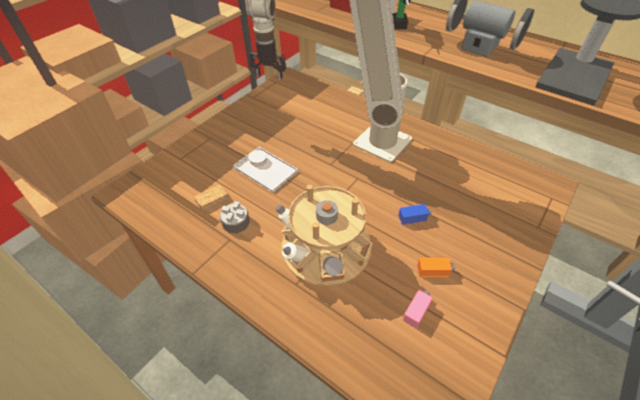

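View pics/top0.png

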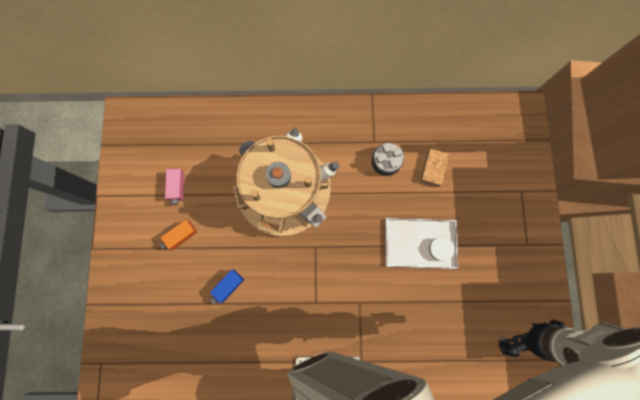

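The top view shows the rack near (282,182), with its dowels near (270,147), (308,184) and (256,197). The tray is at about (421,243) with the wax tin at (441,249), and the chuck is at (388,158). The containers need a zoomed view.

```bash
python3 - <<'E'
import cv2,numpy as np
t=cv2.imread("pics/top0.png")[115:250,220:345]; s=cv2.imread("pics/scene0.png")[175:290,265:385]
f=lambda a:cv2.resize(a,(395,int(395*a.shape[0]/a.shape[1])),interpolation=cv2.INTER_CUBIC)
a,b=f(t),f(s); h=max(a.shape[0],b.shape[0])
o=np.zeros((h,800,3),np.uint8); o[:a.shape[0],:395]=a; o[:b.shape[0],405:]=b
cv2.imwrite("pics/crop0.png",o); print(395/125,395/120)
E
```

```text
3.16 3.2916666666666665
```

View pics/crop0.png

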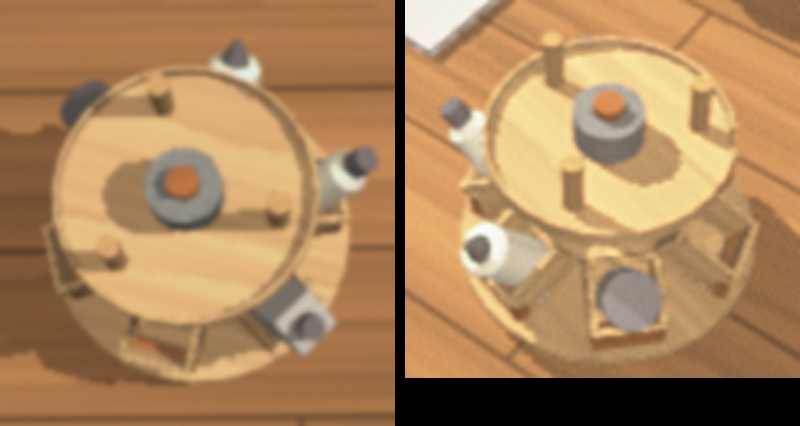

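The round white bottle with the pointed nozzle, which is the polish bottle, is at top-crop (237,60), or pixel (295,134). The dowel tops are at (160,88)=dowel0, (110,245)=dowel1 and (278,203)=dowel2 in the top crop. In the scene crop they are at (572,165), (702,85) and (552,38). Next I'll fit the rack and tray positions.

```bash
cat > h.py <<'E'
import numpy as np, cv2
from workcell import bot
from scipy.optimize import least_squares
from scipy.spatial.transform import Rotation as R
def proj(P,i):
    T=np.linalg.inv(i["pose"]); c=np.atleast_2d(P)@T[:3,:3].T+T[:3,3]
    f=200/np.tan(np.radians(i["vertical_fov"]/2))
    return np.c_[i["cx"]+f*c[:,0]/-c[:,2], i["cy"]+f*c[:,1]/c[:,2]]
def ray(px,i,z):
    f=200/np.tan(np.radians(i["vertical_fov"]/2))
    d=i["pose"][:3,:3]@np.array([(px[0]-i["cx"])/f,-(px[1]-i["cy"])/f,-1]); o=i["pose"][:3,3]
    return o+d*(z-o[2])/d[2]
def dowels(p):   # p = x,y,polish heading
    a=p[2]+np.radians([30,150,-90]); return np.c_[p[0]+.085*np.cos(a),p[1]+.085*np.sin(a),np.full(3,.249)]
E
python3 - <<'E'
from h import *
it,is_=bot.camera_info("top"),bot.camera_info("scene")
ct=np.array([(160,88),(110,245),(278,203)])/3.16+[220,115]
cs=(np.array([(572,165),(702,85),(552,38)])-[405,0])/3.2917+[265,175]
f=lambda p:np.r_[(proj(dowels(p),it)-ct).ravel(),(proj(dowels(p),is_)-cs).ravel()]
for k,g in (("both",f),("top",lambda p:f(p)[:6]),("scene",lambda p:f(p)[6:])):
    r=least_squares(g,[.5,.1,-.4]); print(k,r.x[:2],np.degrees(r.x[2]),np.round(g(r.x),1))
p=least_squares(f,[.5,.1,-.4]).x; print(dowels(p))
for zm in (.1,.11,.12):
    u=np.array([np.cos(p[2]),np.sin(p[2]),0]); tip=np.r_[p[:2],0]+u*.163+[0,0,zm+.0483]
    print(zm,proj(tip,it),"obs ~(295,129)",proj(tip,is_),"obs", (478-405)/3.29+265,250/3.29+175)
# edges
im=cv2.imread("pics/top0.png"); m=(im.min(2)>150).astype(np.uint8); m[:,:370]=0;m[:200]=0;m[290:]=0;m[:,480:]=0
c=max(cv2.findContours(m,0,2)[0],key=cv2.contourArea); rc=cv2.minAreaRect(c); print(rc)
B=[ray(q,it,.016) for q in cv2.boxPoints(rc)]; print(np.round(B,3)); print("tray",np.mean(B,0), "wax",ray((441,249),it,.031),"chuck",ray((388,158),it,.07))
E
```

```text
both [0.60830022 0.13395586] -16.103303917635085 [-0.6 -1.4 -0.8  0.1  0.1 -0.2 -0.2 -1.2 -0.  -1.  -0.  -0.4]
top [0.60699193 0.13280785] -16.105650989850382 [-0.2 -1.  -0.3  0.6  0.5  0.3]
scene [0.61093492 0.1361455 ] -16.115354826890893 [-0.2 -0.2  0.1 -0.1  0.   0.4]
[[0.6908123  0.15437049 0.249     ]
 [0.5493646  0.19520611 0.249     ]
 [0.58472377 0.05229099 0.249     ]]
0.1 [[295.89344049 128.68688165]] obs ~(295,129) [[283.37368928 250.32278466]] obs 287.18844984802433 250.98784194528875
0.11 [[295.74127224 127.45633743]] obs ~(295,129) [[283.11649204 248.418486  ]] obs 287.18844984802433 250.98784194528875
0.12 [[295.58663562 126.20583222]] obs ~(295,129) [[282.85592605 246.48924501]] obs 287.18844984802433 250.98784194528875
((420.98358154296875, 243.05833435058594), (71.41029357910156, 48.214447021484375), 1.6846845149993896)
[[ 0.363 -0.179  0.016]
 [ 0.514 -0.19   0.016]
 [ 0.505 -0.415  0.016]
 [ 0.354 -0.399  0.016]]
tray [ 0.4339261  -0.29608269  0.016     ] wax [ 0.41287038 -0.35272098  0.031     ] chuck [ 0.69459697 -0.1955018   0.07      ]
```

The fit agrees in both cameras: axis at (0.608, 0.134), polish heading -16°. I'll grip dowel1 at (0.549, 0.195) and turn the rack +196° counter-clockwise, which keeps joint 6 in range.

step_arm(targets="0.1 0.04 0.06 0.1 0 0 0.1;0.1 0.38 0.64 0.2 0 0 1;0.1 0.38 0.64 0.2 0 0 1;0.1 0.38 0.64 0.2 0 0 1;0.1 0.38 0.64 0.2 0 0 1;0.1 0.38 0.64 0.2 0 0 1;0.1 0.38 0.64 0.2 0 0 1;0.1 0.38 0.64 0.2 0 0 1;0.1 0.38 0.64 0.2 0 0 1;0.1 0.38 0.64 0.2 0 0 1")

```text
clock: 0.93
eef_pos: [0.3777, -0.1407, 0.332]
tool_rot: [0.833, 0.553, 0.001, 0.0]
ft_force: [0.9, -1.3, 0.2]
grip_width: 0.0471
grasp_force: 0.0
```

step_arm(targets="0.1 0.34 0.66 0 0 0 1;0.1 0.34 0.66 0 0 0 1;0.1 0.34 0.66 0 0 0 1;0.1 0.34 0.66 0 0 0 1;0.1 0.34 0.66 0 0 0 1;0.1 0.34 0.66 0 0 0 1;0.1 0.34 0.66 0 0 0 1;0.1 0.34 0.66 0 0 0 1;0.1 0.34 0.66 0 0 0 1;0.1 0.34 0.66 0 0 0 1")

```text
clock: 1.77
eef_pos: [0.548, 0.1919, 0.3275]
tool_rot: [0.557, 0.83, -0.001, -0.002]
ft_force: [-0.9, -0.7, -0.8]
grip_width: 0.0468
grasp_force: 0.0
```

```bash
python3 - <<'E'
from h import *
o=bot.get_obs(); i=bot.camera_info("wrist"); im=bot.camera("wrist"); cv2.imwrite("pics/w1.png",im[:,:,::-1])
Rm=R.from_quat(o["tool_rot"]).as_matrix(); print(o["clock"],o["eef_pos"],np.round(Rm,3),o["joint_pos"],o["grip_width"])
print(proj(dowels([.6083,.134,np.radians(-16.1)]),i), i["pose"])
E
```

```text
1.7667 [0.54796489 0.19193347 0.32749008] [[-0.378  0.926 -0.004]
 [ 0.926  0.378  0.001]
 [ 0.002 -0.003 -1.   ]] [0.33581395 0.40012684 0.47524866 1.64899767 0.00210018 1.51853733] 0.046765526752377995
[[463.43607002 308.02001342]
 [325.21988146 202.68875592]
 [300.23640282 361.00803958]] [[ 0.92528304 -0.36549337 -0.10132071  0.521743  ]
 [ 0.37927013  0.88999291  0.25311417  0.2556315 ]
 [-0.00233684 -0.27263017  0.96211607  0.4710411 ]
 [ 0.          0.          0.          1.        ]]
```

View pics/w1.png

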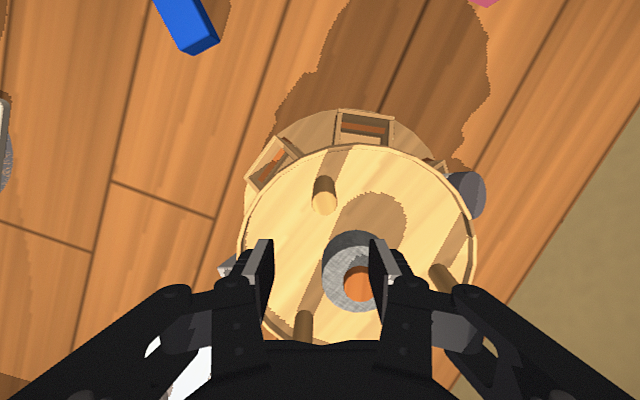

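The wrist view shows dowel1's top at (325,200), within 3 px of the prediction (325,203). I'll finish the 22° yaw and check before going down.

step_arm(targets="0.1 0.003 0.007 -0.05 0 0 0.16;0.1 0.003 0.007 -0.08 0 0 0.32;0.1 0.003 0.007 -0.1 0 0 0.48;0.1 0.003 0.007 -0.12 0 0 0.48;0.1 0.003 0.007 -0.12 0 0 0.48;0.1 0.003 0.007 -0.12 0 0 0.48")

```text
clock: 2.32
eef_pos: [0.547, 0.1883, 0.2711]
tool_rot: [0.396, 0.918, -0.001, -0.001]
ft_force: [0.5, 0.1, 0.4]
grip_width: 0.0467
grasp_force: 0.0
```

step_arm(targets="0.1 0.005 0.014 0 0 0 0;0.1 0.005 0.014 -0.05 0 0 0;0.1 0.005 0.014 -0.112 0 0 0;0.1 0.005 0.014 -0.112 0 0 0;0.1 0.005 0.014 -0.112 0 0 0")

```text
clock: 2.73
eef_pos: [0.5493, 0.1963, 0.2147]
tool_rot: [0.395, 0.919, -0.001, -0.001]
ft_force: [-0.1, 0.1, 1.3]
grip_width: 0.0469
grasp_force: 0.0
```

step_arm(targets="-1 0 0 0 0 0 0;-1 0 0 0 0 0 0;-1 0 0 0 0 0 0;-1 0 0 0 0 0 0;-1 0 0 0 0 0 0;-1 0 0 0 0 0 0")

```text
clock: 3.23
eef_pos: [0.5514, 0.1969, 0.2181]
tool_rot: [0.395, 0.919, 0.002, 0.002]
ft_force: [-1.7, 0.1, 6.6]
grip_width: 0.0185
grasp_force: 58.8
```

Dowel gripped. I'll work out the arc rows.

```bash
python3 - <<'E'
import numpy as np
a0=132.5
for k,tot in enumerate([45,45,45,45,17]):
    s=tot*(1-np.cos(np.pi*np.arange(1,11)/10))/2 if tot<20 else tot*np.r_[np.arange(1,11)/10]
    if k==0: s=45*np.array([.03,.08,.16,.27,.4,.52,.64,.76,.88,1])
    d=.085*(np.exp(1j*np.radians(a0+s))-np.exp(1j*np.radians(a0)))/.5
    print(";".join(f"-1 {z.real:.4f} {z.imag:.4f} 0 0 0 {t/45:.3f}" for z,t in zip(d,s))); a0+=tot
E
```

```text
-1 -0.0029 -0.0027 0 0 0 0.030;-1 -0.0076 -0.0075 0 0 0 0.080;-1 -0.0148 -0.0154 0 0 0 0.160;-1 -0.0238 -0.0270 0 0 0 0.270;-1 -0.0331 -0.0416 0 0 0 0.400;-1 -0.0403 -0.0559 0 0 0 0.520;-1 -0.0462 -0.0708 0 0 0 0.640;-1 -0.0506 -0.0862 0 0 0 0.760;-1 -0.0535 -0.1020 0 0 0 0.880;-1 -0.0550 -0.1179 0 0 0 1.000
-1 -0.0001 -0.0133 0 0 0 0.100;-1 0.0009 -0.0267 0 0 0 0.200;-1 0.0030 -0.0399 0 0 0 0.300;-1 0.0060 -0.0528 0 0 0 0.400;-1 0.0101 -0.0656 0 0 0 0.500;-1 0.0151 -0.0779 0 0 0 0.600;-1 0.0212 -0.0898 0 0 0 0.700;-1 0.0281 -0.1012 0 0 0 0.800;-1 0.0359 -0.1121 0 0 0 0.900;-1 0.0445 -0.1223 0 0 0 1.000
-1 0.0094 -0.0095 0 0 0 0.100;-1 0.0195 -0.0182 0 0 0 0.200;-1 0.0303 -0.0261 0 0 0 0.300;-1 0.0416 -0.0331 0 0 0 0.400;-1 0.0535 -0.0392 0 0 0 0.500;-1 0.0658 -0.0444 0 0 0 0.600;-1 0.0785 -0.0486 0 0 0 0.700;-1 0.0914 -0.0517 0 0 0 0.800;-1 0.1046 -0.0539 0 0 0 0.900;-1 0.1179 -0.0550 0 0 0 1.000
-1 0.0133 -0.0001 0 0 0 0.100;-1 0.0267 0.0009 0 0 0 0.200;-1 0.0399 0.0030 0 0 0 0.300;-1 0.0528 0.0060 0 0 0 0.400;-1 0.0656 0.0101 0 0 0 0.500;-1 0.0779 0.0151 0 0 0 0.600;-1 0.0898 0.0212 0 0 0 0.700;-1 0.1012 0.0281 0 0 0 0.800;-1 0.1121 0.0359 0 0 0 0.900;-1 0.1223 0.0445 0 0 0 1.000
-1 0.0009 0.0008 0 0 0 0.009;-1 0.0035 0.0033 0 0 0 0.036;-1 0.0074 0.0073 0 0 0 0.078;-1 0.0122 0.0124 0 0 0 0.131;-1 0.0173 0.0184 0 0 0 0.189;-1 0.0220 0.0245 0 0 0 0.247;-1 0.0261 0.0303 0 0 0 0.300;-1 0.0291 0.0349 0 0 0 0.342;-1 0.0310 0.0380 0 0 0 0.369;-1 0.0316 0.0391 0 0 0 0.378
```

step_arm(targets="-1 -0.003 -0.003 0 0 0 0.03;-1 -0.008 -0.008 0 0 0 0.08;-1 -0.015 -0.015 0 0 0 0.16;-1 -0.024 -0.027 0 0 0 0.27;-1 -0.033 -0.042 0 0 0 0.4;-1 -0.040 -0.056 0 0 0 0.52;-1 -0.046 -0.071 0 0 0 0.64;-1 -0.051 -0.086 0 0 0 0.76;-1 -0.0535 -0.102 0 0 0 0.88;-1 -0.055 -0.118 0 0 0 1")

```text
clock: 4.07
eef_pos: [0.5237, 0.1378, 0.2181]
tool_rot: [0.011, 1.0, 0.001, 0.002]
ft_force: [-2.0, 0.3, 6.4]
grip_width: 0.0186
grasp_force: 58.8
```

step_arm(targets="-1 0 -0.013 0 0 0 0.1;-1 0.001 -0.027 0 0 0 0.2;-1 0.003 -0.04 0 0 0 0.3;-1 0.006 -0.053 0 0 0 0.4;-1 0.01 -0.066 0 0 0 0.5;-1 0.015 -0.078 0 0 0 0.6;-1 0.021 -0.09 0 0 0 0.7;-1 0.028 -0.101 0 0 0 0.8;-1 0.036 -0.112 0 0 0 0.9;-1 0.0445 -0.1225 0 0 0 1")

```text
clock: 4.9
eef_pos: [0.5463, 0.0767, 0.2181]
tool_rot: [-0.372, 0.928, 0.0, 0.002]
ft_force: [-1.6, 1.7, 5.9]
grip_width: 0.0187
grasp_force: 58.8
```

step_arm(targets="-1 0.009 -0.0095 0 0 0 0.1;-1 0.0195 -0.018 0 0 0 0.2;-1 0.03 -0.026 0 0 0 0.3;-1 0.0415 -0.033 0 0 0 0.4;-1 0.0535 -0.039 0 0 0 0.5;-1 0.066 -0.0445 0 0 0 0.6;-1 0.0785 -0.0485 0 0 0 0.7;-1 0.0915 -0.052 0 0 0 0.8;-1 0.1045 -0.054 0 0 0 0.9;-1 0.118 -0.055 0 0 0 1")

```text
clock: 5.73
eef_pos: [0.6052, 0.0499, 0.2181]
tool_rot: [-0.699, 0.715, -0.0, 0.002]
ft_force: [-2.4, 3.3, 6.7]
grip_width: 0.0183
grasp_force: 58.9
```

step_arm(targets="-1 0.013 0 0 0 0 0.1;-1 0.0265 0.001 0 0 0 0.2;-1 0.04 0.003 0 0 0 0.3;-1 0.053 0.006 0 0 0 0.4;-1 0.0655 0.01 0 0 0 0.5;-1 0.078 0.015 0 0 0 0.6;-1 0.09 0.021 0 0 0 0.7;-1 0.101 0.028 0 0 0 0.8;-1 0.112 0.036 0 0 0 0.9;-1 0.1225 0.0445 0 0 0 1")

```text
clock: 6.57
eef_pos: [0.6656, 0.0725, 0.2181]
tool_rot: [0.92, -0.393, 0.001, -0.002]
ft_force: [-5.2, 3.4, 6.7]
grip_width: 0.0187
grasp_force: 59.0
```

step_arm(targets="-1 0.0035 0.0035 0 0 0 0.036;-1 0.0075 0.007 0 0 0 0.078;-1 0.012 0.0125 0 0 0 0.131;-1 0.017 0.0185 0 0 0 0.189;-1 0.022 0.0245 0 0 0 0.247;-1 0.026 0.03 0 0 0 0.3;-1 0.029 0.035 0 0 0 0.342;-1 0.031 0.038 0 0 0 0.369;-1 0.0315 0.039 0 0 0 0.378;-1 0.0315 0.039 0 0 0 0.378")

```text
clock: 7.4
eef_pos: [0.681, 0.0919, 0.2181]
tool_rot: [0.967, -0.254, 0.001, -0.001]
ft_force: [-4.5, 2.7, 5.7]
grip_width: 0.0183
grasp_force: 59.1
```

```bash
python3 - <<'E'
from h import *
o=bot.get_obs(); print(o["eef_pos"],o["ft_force"],o["joint_pos"])
g=o["eef_pos"][:2]-[.6083,.134]; print(np.degrees(np.arctan2(g[1],g[0])),np.hypot(*g))
E
```

```text
[0.68102441 0.09193436 0.21812426] [-4.49638017  2.73686868  5.70369856] [ 1.33341075e-01  6.40756508e-01  5.86778220e-01  1.51423990e+00
  1.90644703e-03 -2.49474162e+00]
-30.046177002328182 0.08401403453111007
```

The rack heading measures -30.05° at dowel1, so polish should be at 180°. Release, lift, and back away while turning the tool.

step_arm(targets="0.1 0 0 0 0 0 0;0.1 0 0 0 0 0 0;0.1 0 0 0 0 0 0;0.1 0 0 0.08 0 0 0;0.1 0 0 0.16 0 0 0;0.1 0 0 0.24 0 0 0;1 -0.2 0.03 0.3 0 0 -0.2;1 -0.4 0.05 0.3 0 0 -0.5;1 -0.5 0.08 0.3 0 0 -0.8;1 -0.5 0.08 0.3 0 0 -1")

```text
clock: 8.23
eef_pos: [0.5183, 0.1155, 0.3578]
tool_rot: [0.872, -0.489, 0.0, -0.0]
ft_force: [0.2, 0.5, 0.6]
grip_width: 0.0853
grasp_force: 0.0
```

step_arm(targets="1 -0.1 0 0 0 0 -0.2;1 -0.2 0 0 0 0 -0.4;1 -0.3 0 0 0 0 -0.6;1 -0.3 0 0 0 0 -0.8;1 -0.3 0 0 0 0 -1;1 -0.3 0 0 0 0 -1;1 -0.3 0 0 0 0 -1;1 -0.3 0 0 0 0 -1;1 -0.3 0 0 0 0 -1")

```text
clock: 8.98
eef_pos: [0.3687, 0.1153, 0.3585]
tool_rot: [-0.622, 0.783, -0.0, 0.0]
ft_force: [-0.0, 0.5, -0.1]
grip_width: 0.0852
grasp_force: 0.0
```

```bash
python3 - <<'E'
from h import *
o=bot.get_obs(); print(o["clock"],o["eef_pos"],np.round(R.from_quat(o["tool_rot"]).as_matrix(),3),o["joint_pos"])
t=bot.camera("top")[:,:,::-1]; s=bot.camera("scene")[:,:,::-1]
cv2.imwrite("pics/top2.png",t);cv2.imwrite("pics/scene2.png",s)
f=lambda a:cv2.resize(a,(395,int(395*a.shape[0]/a.shape[1])),interpolation=cv2.INTER_CUBIC)
a,b=f(t[115:250,220:345]),f(s[175:290,265:385])
q=np.zeros((430,800,3),np.uint8); q[:a.shape[0],:395]=a; q[:b.shape[0],405:]=b
cv2.imwrite("pics/crop2.png",q)
E
```

```text
8.9833 [0.36868978 0.11533831 0.35850925] [[-0.227 -0.974  0.001]
 [-0.974  0.227  0.   ]
 [-0.    -0.001 -1.   ]] [ 3.03246616e-01 -8.75522208e-03  4.60501412e-02  1.62497368e+00
 -7.43908613e-05 -1.03871836e+00]
```

View pics/crop2.png

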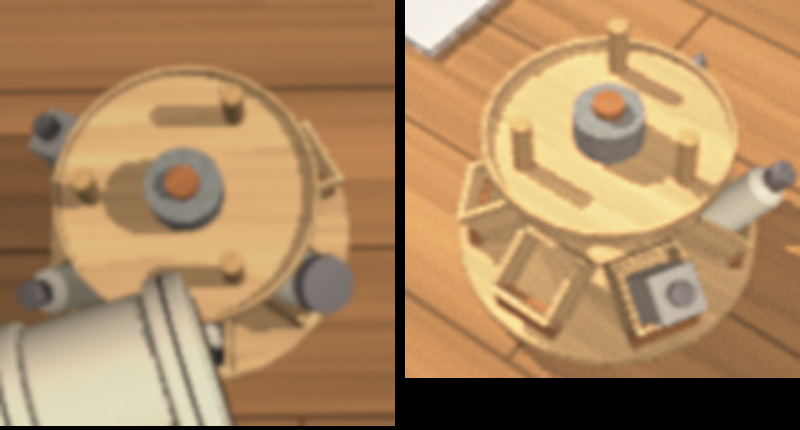

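The top crop has dowel tops at (232,258), (232,90) and (82,175). The scene crop has them at (618,25), (522,122) and (688,135). The polish nozzle is partly hidden by the arm near (213,340).

```bash
python3 - <<'E'
from h import *
it,is_=bot.camera_info("top"),bot.camera_info("scene")
ct=np.array([(232,258),(232,90),(82,175)])/3.16+[220,115]
cs=(np.array([(618,25),(522,122),(688,135)])-[405,0])/3.2917+[265,175]
f=lambda p:np.r_[(proj(dowels(p),it)-ct).ravel(),(proj(dowels(p),is_)-cs).ravel()]
r=least_squares(f,[.6,.1,3.1]); print(r.x[:2],np.degrees(r.x[2]),np.round(f(r.x),1))
E
```

```text
[0.60984245 0.13422789] 180.13254453082664 [-0.1  0.4 -0.3  0.2 -0.5  0.3 -0.4 -0.2 -0.8  0.1 -0.2  0.4]
```

step_arm(targets="1 -0.04 0.04 -0.06 0 0 -1;1 -0.04 0.04 -0.06 0 0 -1;1 -0.04 0.04 -0.06 0 0 -1;1 -0.04 0.04 -0.06 0 0 -1;1 -0.04 0.04 -0.06 0 0 -1;1 -0.04 0.04 -0.06 0 0 -1;1 -0.04 0.04 -0.06 0 0 -1")

```text
clock: 9.67
eef_pos: [0.3487, 0.1354, 0.3282]
tool_rot: [-0.272, 0.962, -0.0, -0.0]
ft_force: [0.6, -0.6, 0.1]
grip_width: 0.0853
grasp_force: 0.0
```

step_arm(targets="1 0 0 0 0 0 -0.71;1 0 0 0 0 0 -0.71;1 0 0 0 0 0 -0.71;1 0 0 0 0 0 -0.71;1 0 0 0 0 0 -0.71;1 0 0 0 0 0 -0.71")

```text
clock: 10.17
eef_pos: [0.3487, 0.1354, 0.3282]
tool_rot: [0.001, 1.0, -0.0, -0.0]
ft_force: [0.2, -1.2, -0.3]
grip_width: 0.0851
grasp_force: 0.0
```

step_arm(targets="1 0 0 0 0 -0.778 0;1 0 0 0 0 -0.778 0;1 0 0 0 0 -0.778 0;1 0 0 0 0 -0.778 0;1 0 0 0 0 -0.778 0;1 0 0 0 0 -0.778 0;1 0 0 0 0 -0.778 0")

```text
clock: 10.75
eef_pos: [0.3471, 0.1355, 0.3276]
tool_rot: [-0.001, 0.954, 0.0, 0.3]
ft_force: [-0.6, -0.8, 0.3]
grip_width: 0.0855
grasp_force: 0.0
```

```bash
python3 - <<'E'
from h import *
o=bot.get_obs(); i=bot.camera_info("wrist"); im=bot.camera("wrist"); cv2.imwrite("pics/w3.png",im[:,:,::-1])
print(o["clock"],o["eef_pos"],np.round(R.from_quat(o["tool_rot"]).as_matrix(),3),o["joint_pos"])
ax=np.array([.6083,.134]);d=np.array([-np.sin(np.radians(35)),0,np.cos(np.radians(35))])
for zm in (.1,.105,.11,.12):
    m=np.array([ax[0]-.129,ax[1],zm]); print(zm,np.round(proj([m+d*.059,m+d*.029],i),1).tolist())
E
```

```text
10.75 [0.34705769 0.13550452 0.3276031 ] [[-0.82  -0.002  0.572]
 [-0.002  1.     0.001]
 [-0.572  0.    -0.82 ]] [ 0.66159748 -0.46297454 -0.52620209  1.0036513  -0.35786999  0.56613118]
0.1 [[319.8, 154.2], [319.9, 150.8]]
0.105 [[319.8, 157.3], [319.9, 153.6]]
0.11 [[319.8, 160.4], [319.8, 156.5]]
0.12 [[319.8, 166.8], [319.8, 162.4]]
```

View pics/w3.png

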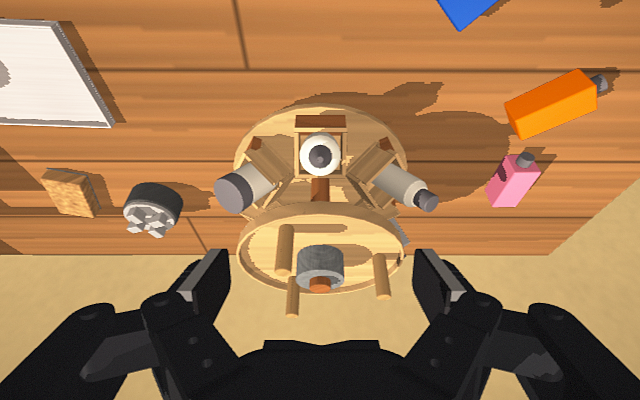

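The wrist view shows the nozzle at (320,155), directly in front, which matches a bottle mid height of about 0.103. The rack fit gives a heading of 180.1°. Next I'll move to a point 100 mm back along the bottle axis.

step_arm(targets="1 0.158 -0.003 -0.294 0 0 0;1 0.158 -0.003 -0.294 0 0 0;1 0.158 -0.003 -0.294 0 0 0;1 0.158 -0.003 -0.294 0 0 0;1 0.158 -0.003 -0.294 0 0 0;1 0.158 -0.003 -0.294 0 0 0;1 0.158 -0.003 -0.294 0 0 0")

```text
clock: 11.38
eef_pos: [0.4297, 0.1341, 0.1827]
tool_rot: [0.002, 0.954, 0.0, 0.301]
ft_force: [0.3, -0.0, -0.0]
grip_width: 0.0854
grasp_force: 0.0
```

```bash
python3 - <<'E'
from h import *
o=bot.get_obs(); i=bot.camera_info("wrist"); im=bot.camera("wrist"); cv2.imwrite("pics/w4.png",im[:,:,::-1])
print(o["clock"],o["eef_pos"],np.round(R.from_quat(o["tool_rot"]).as_matrix(),3))
d=np.array([-np.sin(np.radians(35)),0,np.cos(np.radians(35))])
for zm in (.095,.1,.105,.11):
  for x in (.6083,.611):
    m=np.array([x-.129,.134,zm]); e=np.array([0,.025,0])
    print(zm,x,np.round(proj([m+d*.059,m+d*.029,m+d*.029+e,m+d*.029-e],i)).tolist())
E
```

```text
11.3833 [0.42966193 0.13408081 0.18266109] [[-0.819  0.003  0.574]
 [ 0.003  1.    -0.001]
 [-0.574  0.001 -0.819]]
0.095 0.6083 [[322.0, 209.0], [322.0, 196.0], [356.0, 196.0], [287.0, 196.0]]
0.095 0.611 [[322.0, 212.0], [322.0, 199.0], [356.0, 199.0], [288.0, 199.0]]
0.1 0.6083 [[322.0, 216.0], [322.0, 202.0], [357.0, 202.0], [287.0, 202.0]]
0.1 0.611 [[322.0, 218.0], [322.0, 204.0], [357.0, 204.0], [287.0, 204.0]]
0.105 0.6083 [[322.0, 222.0], [322.0, 207.0], [357.0, 207.0], [286.0, 207.0]]
0.105 0.611 [[322.0, 225.0], [322.0, 210.0], [357.0, 209.0], [287.0, 210.0]]
0.11 0.6083 [[322.0, 229.0], [322.0, 213.0], [358.0, 213.0], [286.0, 213.0]]
0.11 0.611 [[322.0, 232.0], [322.0, 215.0], [358.0, 215.0], [286.0, 215.0]]
```

View pics/w4.png

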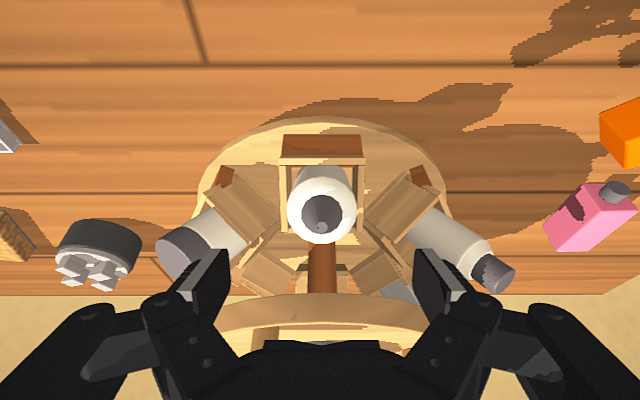

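The wrist view shows the nozzle tip at about (321,216) and the body edges at 287 and 357. That agrees with mid z ≈ 0.102 and y = 0.134. Approaching along the axis.

step_arm(targets="1 -0.012 0 0 0 0 0;1 0.018 0 -0.043 0 0 0;1 0.048 0 -0.086 0 0 0;1 0.073 0 -0.121 0 0 0;1 0.09 0 -0.146 0 0 0;1 0.1 0 -0.16 0 0 0;1 0.108 0 -0.171 0 0 0;1 0.108 0 -0.171 0 0 0;1 0.108 0 -0.171 0 0 0")

```text
clock: 12.18
eef_pos: [0.4821, 0.1345, 0.0973]
tool_rot: [0.001, 0.953, 0.001, 0.302]
ft_force: [0.2, -0.2, -0.1]
grip_width: 0.0854
grasp_force: 0.0
```

step_arm(targets="-1 0 0 0 0 0 0;-1 0 0 0 0 0 0;-1 0 0 0 0 0 0;-1 0 0 0 0 0 0;-1 0 0 0 0 0 0;-1 0 0 0 0 0 0")

```text
clock: 12.68
eef_pos: [0.4816, 0.1342, 0.0969]
tool_rot: [0.001, 0.953, 0.001, 0.302]
ft_force: [-6.7, -0.5, 7.6]
grip_width: 0.0487
grasp_force: 60.0
```

Gripped at 49 mm. Drawing the bottle out along its axis.

step_arm(targets="-1 -0.006 0 0.008 0 0 0;-1 -0.017 0 0.025 0 0 0;-1 -0.034 0 0.049 0 0 0;-1 -0.052 0 0.074 0 0 0;-1 -0.069 0 0.098 0 0 0;-1 -0.092 0 0.131 0 0 0;-1 -0.115 0 0.164 0 0 0;-1 -0.14 0 0.2 0 0 0;-1 -0.16 0 0.23 0 0 0;-1 -0.16 0 0.23 0 0 0")

```text
clock: 13.52
eef_pos: [0.4012, 0.1345, 0.2137]
tool_rot: [0.001, 0.953, 0.002, 0.303]
ft_force: [1.2, 0.6, -1.8]
grip_width: 0.0489
grasp_force: 62.5
```

```bash
python3 - <<'E'
from h import *
o=bot.get_obs(); print(o["eef_pos"],o["ft_force"],o["joint_pos"])
t=bot.camera("top")[:,:,::-1]; s=bot.camera("scene")[:,:,::-1]
f=lambda a:cv2.resize(a,(395,int(395*a.shape[0]/a.shape[1])),interpolation=cv2.INTER_CUBIC)
w=bot.camera("wrist")[:,:,::-1]
q=np.zeros((580,800,3),np.uint8); 
for k,a in enumerate((f(t[115:250,220:345]),f(s[155:290,235:385]),)): q[:a.shape[0],405*k:405*k+395]=a[:,:395]
q[:,:400]=0; a=cv2.resize(w,(400,250)); q[:250,:400]=a
q[260:580,:400]=cv2.resize(t[100:292,200:440],(400,320)); cv2.imwrite("pics/c5.png",q)
E
```

```text
[0.40120684 0.13452085 0.21369502] [ 1.23230649  0.5980149  -1.76534862] [ 0.53386377 -0.29972555 -0.75184213  0.57138461 -0.29540622  0.45179221]
```

View pics/c5.png

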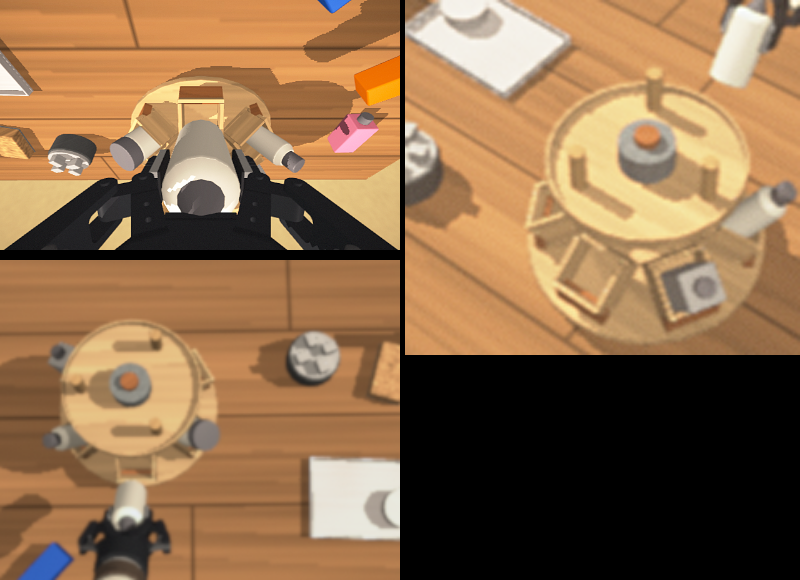

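The bottle is held clear of the pocket with about 2 N of load. The rack did not move and the other three containers are seated. Next I'll bring it upright and carry it over the free half of the tray at (0.436, -0.246).

step_arm(targets="-1 0 -0.02 0.02 0 0.15 0;-1 0 -0.08 0.04 0 0.3 0;-1 0.02 -0.14 0.04 0 0.45 0;-1 0.04 -0.22 0.04 0 0.6 0;-1 0.05 -0.3 0.02 0 0.72 0;-1 0.06 -0.38 0 0 0.778 0;-1 0.07 -0.46 -0.03 0 0.778 0;-1 0.07 -0.54 -0.05 0 0.778 0;-1 0.07 -0.6 -0.06 0 0.778 0;-1 0.07 -0.66 -0.06 0 0.778 0")

```text
clock: 14.5
eef_pos: [0.4349, -0.1983, 0.1767]
tool_rot: [0.002, 1.0, 0.001, -0.003]
ft_force: [-0.4, 0.1, -1.5]
grip_width: 0.0488
grasp_force: 62.8
```

step_arm(targets="-1 0 -0.06 -0.04 0 0 0;-1 0 -0.1 -0.08 0 0 0;-1 0 -0.1 -0.1 0 0 0;-1 0 -0.1 -0.1 0 0 0;-1 0 -0.1 -0.1 0 0 0")

```text
clock: 14.92
eef_pos: [0.4354, -0.2455, 0.1288]
tool_rot: [0.001, 1.0, 0.001, -0.002]
ft_force: [0.4, 0.1, -0.9]
grip_width: 0.0487
grasp_force: 62.9
```

```bash
python3 - <<'E'
from h import *
o=bot.get_obs(); print(o["clock"],o["eef_pos"],o["ft_force"],np.round(R.from_quat(o["tool_rot"]).as_matrix(),3))
i=bot.camera_info("scene");e=o["eef_pos"]; print(proj([e+[0,0,-.053],e+[0,0,.02]],i))
t=bot.camera("top")[:,:,::-1]; s=bot.camera("scene")[:,:,::-1]; w=bot.camera("wrist")[:,:,::-1]
q=np.zeros((600,800,3),np.uint8)
q[:250,:400]=cv2.resize(w,(400,250)); q[:300,400:]=cv2.resize(s[110:230,200:360],(400,300),interpolation=2)
q[300:,:400]=cv2.resize(t[180:300,350:510],(400,300),interpolation=2); cv2.imwrite("pics/c6.png",q)
E
```

```text
14.9167 [ 0.43537058 -0.24546369  0.12882426] [ 0.37449442  0.14169516 -0.86675931] [[-1.     0.003 -0.004]
 [ 0.003  1.     0.003]
 [ 0.004  0.003 -1.   ]]
[[273.53974565 161.29400991]
 [271.70417362 147.10031116]]
```

View pics/c6.png

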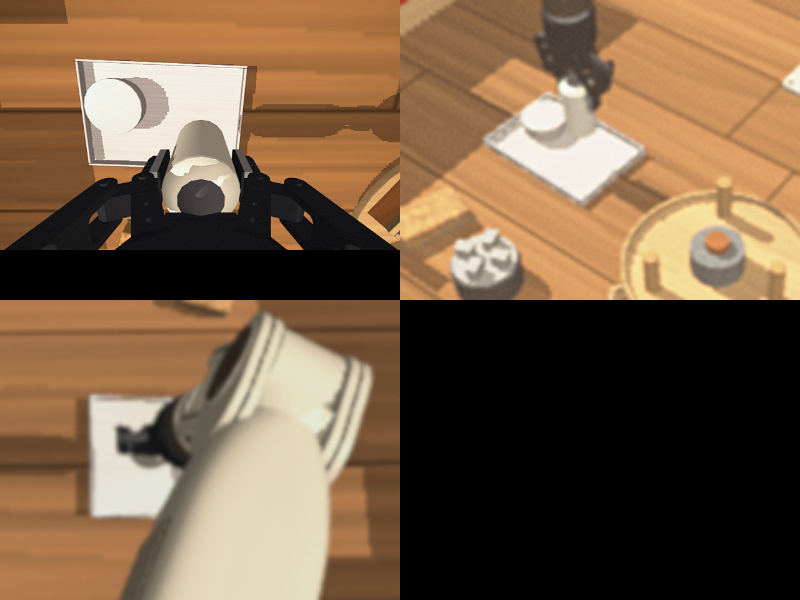

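The bottle hangs upright over the free half of the tray, with the wax tin clear to one side. Lowering now, with small steps at the end.

step_arm(targets="-1 0 0 -0.03 0 0 0;-1 0 0 -0.06 0 0 0;-1 0 0 -0.09 0 0 0;-1 0 0 -0.11 0 0 0;-1 0 0 -0.12 0 0 0;-1 0 0 -0.128 0 0 0;-1 0 0 -0.132 0 0 0;-1 0 0 -0.132 0 0 0")

```text
clock: 15.73
eef_pos: [0.4369, -0.2461, 0.0651]
tool_rot: [0.001, 1.0, -0.0, 0.0]
ft_force: [-0.1, -1.1, -2.4]
grip_width: 0.0489
grasp_force: 62.9
```

step_arm(targets="-1 0 0 -0.004 0 0 0;-1 0 0 -0.006 0 0 0;-1 0 0 -0.006 0 0 0")

```text
clock: 15.98
eef_pos: [0.4367, -0.2462, 0.062]
tool_rot: [0.001, 1.0, -0.0, 0.0]
ft_force: [1.0, -0.6, -1.5]
grip_width: 0.0488
grasp_force: 62.9
```

step_arm(targets="-1 0 0 -0.002 0 0 0;-1 0 0 -0.004 0 0 0;-1 0 0 -0.004 0 0 0")

```text
clock: 16.23
eef_pos: [0.4365, -0.2461, 0.0597]
tool_rot: [0.001, 1.0, 0.0, -0.0]
ft_force: [0.2, -1.0, -3.0]
grip_width: 0.0486
grasp_force: 62.9
```

step_arm(targets="-1 0 0 -0.002 0 0 0;-1 0 0 -0.004 0 0 0;-1 0 0 -0.004 0 0 0")

```text
clock: 16.48
eef_pos: [0.4364, -0.246, 0.0576]
tool_rot: [0.001, 1.0, 0.0, -0.0]
ft_force: [1.0, -0.1, -2.5]
grip_width: 0.0488
grasp_force: 62.9
```

step_arm(targets="-1 0 0 -0.002 0 0 0;-1 0 0 -0.002 0 0 0;-1 0 0 -0.002 0 0 0")

```text
clock: 16.73
eef_pos: [0.4365, -0.246, 0.0567]
tool_rot: [0.001, 1.0, 0.0, -0.0]
ft_force: [-0.1, -0.3, -1.7]
grip_width: 0.0488
grasp_force: 62.9
```

step_arm(targets="-1 0 0 -0.002 0 0 0;-1 0 0 -0.002 0 0 0;-1 0 0 -0.002 0 0 0")

```text
clock: 16.98
eef_pos: [0.4365, -0.2461, 0.0558]
tool_rot: [0.001, 1.0, 0.0, -0.0]
ft_force: [-0.6, 0.3, -3.1]
grip_width: 0.0491
grasp_force: 62.9
```

step_arm(targets="-1 0 0 -0.002 0 0 0;-1 0 0 -0.002 0 0 0;-1 0 0 -0.002 0 0 0")

```text
clock: 17.23
eef_pos: [0.4365, -0.246, 0.0548]
tool_rot: [0.001, 1.0, 0.0, -0.0]
ft_force: [0.6, -0.5, -2.3]
grip_width: 0.0491
grasp_force: 62.9
```

step_arm(targets="-1 0 0 -0.002 0 0 0;-1 0 0 -0.002 0 0 0;-1 0 0 -0.002 0 0 0")

```text
clock: 17.48
eef_pos: [0.4365, -0.246, 0.0538]
tool_rot: [0.001, 1.0, 0.0, -0.0]
ft_force: [0.1, -0.1, -1.7]
grip_width: 0.0488
grasp_force: 62.9
```

step_arm(targets="-1 0 0 -0.002 0 0 0;-1 0 0 -0.002 0 0 0;-1 0 0 -0.002 0 0 0")

```text
clock: 17.73
eef_pos: [0.4365, -0.2461, 0.0528]
tool_rot: [0.001, 1.0, 0.0, -0.0]
ft_force: [-0.7, -0.6, -2.4]
grip_width: 0.0488
grasp_force: 62.9
```

step_arm(targets="-1 0 0 -0.002 0 0 0;-1 0 0 -0.002 0 0 0;-1 0 0 -0.002 0 0 0")

```text
clock: 17.98
eef_pos: [0.4365, -0.246, 0.0517]
tool_rot: [0.001, 1.0, 0.0, -0.0]
ft_force: [0.1, -0.0, -1.6]
grip_width: 0.049
grasp_force: 62.9
```

step_arm(targets="-1 0 0 -0.002 0 0 0;-1 0 0 -0.002 0 0 0;-1 0 0 -0.002 0 0 0")

```text
clock: 18.23
eef_pos: [0.4367, -0.2461, 0.0514]
tool_rot: [0.001, 1.0, -0.0, 0.0]
ft_force: [-1.6, 0.5, 4.6]
grip_width: 0.0489
grasp_force: 63.7
```

step_arm(targets="-1 0 0 -0.002 0 0 0;-1 0 0 -0.002 0 0 0;-1 0 0 -0.002 0 0 0")

```text
clock: 18.48
eef_pos: [0.4367, -0.2462, 0.0514]
tool_rot: [0.001, 1.0, -0.0, 0.001]
ft_force: [-4.0, 1.4, 11.5]
grip_width: 0.0487
grasp_force: 64.7
```

```bash
python3 - <<'E'
from h import *
o=bot.get_obs(); print(o["clock"],o["eef_pos"],o["ft_force"])
i=bot.camera_info("scene");e=o["eef_pos"]; print(proj([[e[0],e[1],.003],e+[0,0,.02]],i))
s=bot.camera("scene")[:,:,::-1]; w=bot.camera("wrist")[:,:,::-1]
q=np.zeros((500,800,3),np.uint8)
q[:500,:400]=cv2.resize(w[:,160:480],(400,500)); q[:500,400:]=cv2.resize(s[130:205,240:300],(400,500),interpolation=2); cv2.imwrite("pics/c7.png",q)
E
```

```text
18.4833 [ 0.43670847 -0.24616454  0.05138846] [-4.01048668  1.38646439 11.51581814]
[[274.89669625 174.59152949]
 [273.28736062 162.24124534]]
```

View pics/c7.png

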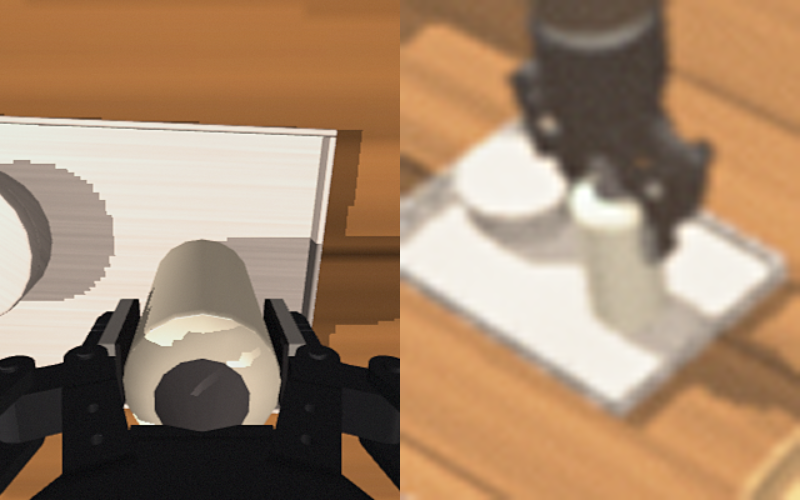

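Contact at TCP z = 0.0514, with the bottle standing upright in the free half. I'll ease off 1 mm, open, and rise straight up.

step_arm(targets="-1 0 0 0.002 0 0 0;-1 0 0 0.003 0 0 0;0.2 0 0 0.003 0 0 0;0.3 0 0 0.003 0 0 0;0.5 0 0 0.003 0 0 0;1 0 0 0.003 0 0 0;1 0 0 0.003 0 0 0;1 0 0 0.003 0 0 0;1 0 0 0.003 0 0 0;1 0 0 0.003 0 0 0")

```text
clock: 19.42
eef_pos: [0.4366, -0.2461, 0.0513]
tool_rot: [0.001, 1.0, 0.0, -0.0]
ft_force: [0.2, -0.0, -0.4]
grip_width: 0.085
grasp_force: 0.0
```

step_arm(targets="1 0 0 0.01 0 0 0;1 0 0 0.03 0 0 0;1 0 0 0.06 0 0 0;1 0 0 0.1 0 0 0;1 0 0 0.16 0 0 0;1 0 0 0.23 0 0 0;1 0 0 0.3 0 0 0;1 0 0 0.36 0 0 0;1 -0.06 0 0.4 0 0 0;1 -0.1 0 0.4 0 0 0")

```text
clock: 20.25
eef_pos: [0.388, -0.2473, 0.2573]
tool_rot: [0.001, 1.0, -0.003, 0.004]
ft_force: [0.1, -1.0, 0.2]
grip_width: 0.0856
grasp_force: 0.0
```

step_arm(targets="1 -0.08 -0.08 0 0 0 0;1 -0.16 -0.16 0 0 0 0;1 -0.2 -0.2 0 0 0 0;1 -0.2 -0.2 0 0 0 0;1 -0.2 -0.2 0 0 0 0")

```text
clock: 20.67
eef_pos: [0.2841, -0.3483, 0.2526]
tool_rot: [0.004, 1.0, -0.001, 0.0]
ft_force: [-0.5, 0.4, -0.1]
grip_width: 0.0854
grasp_force: 0.0
```

```bash
python3 - <<'E'
from h import *
o=bot.get_obs(); print(o["clock"],o["eef_pos"],o["ft_force"],o["grip_width"])
it=bot.camera_info("top");print(proj([[.4367,-.2462,.003],[.4367,-.2462,.121]],it),proj([[.4367,-.2462,.003],[.4367,-.2462,.121]],bot.camera_info("scene")))
s=bot.camera("scene")[:,:,::-1]; t=bot.camera("top")[:,:,::-1]
q=np.zeros((560,800,3),np.uint8)
q[:270,:]=cv2.resize(t[130:270,220:480],(800,431),interpolation=2)[:270] if 0 else 0
q[:280,:520]=cv2.resize(t[130:270,220:480],(520,280),interpolation=2)
q[280:,:520]=cv2.resize(s[145:285,200:460],(520,280),interpolation=2)
q[:260,530:790]=cv2.resize(s[140:205,230:295],(260,260),interpolation=2);cv2.imwrite("pics/c8.png",q)
E
```

```text
20.6667 [ 0.28414119 -0.34826985  0.25255163] [-0.48657656  0.44575955 -0.11674701] 0.08543038430518204
[[404.03351745 242.44112869]
 [412.71651825 238.62677564]] [[274.89143364 174.58667675]
 [272.04513867 152.74588671]]
```

View pics/c8.png

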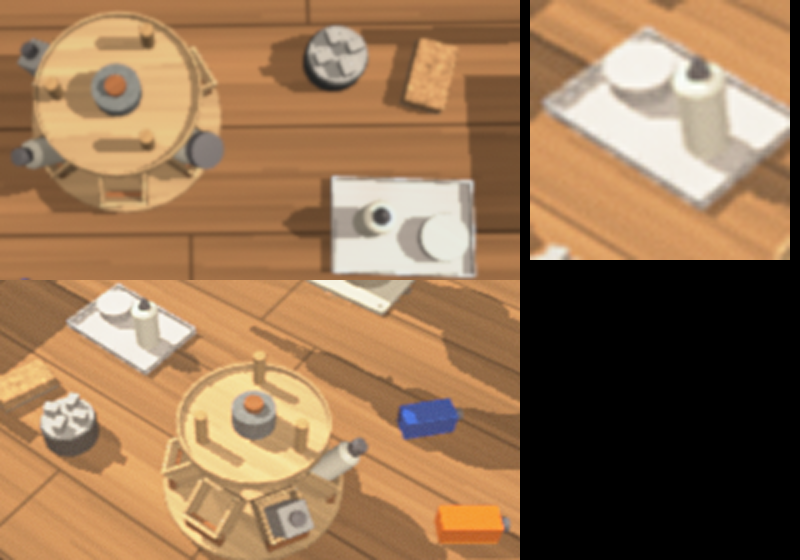

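The bottle stands upright in the free half, with its nozzle at top-crop (381,216), beside the wax tin at (445,238). The rack's front pocket at (123,188) is empty, and the other three containers are seated. The arm is clear, so I'm handing in.

```bash
python3 -c "
from workcell import bot
print(bot.job_done())"
```

```text
the job is handed in; nothing more can be done
None
```

The polish bottle was turned to the front, drawn out and stood upright in the free half of the drip tray at about 21 s; the final pictures show nothing else disturbed, and the job is handed in (no verdict was returned).

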